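# Close a bench micrometer on a cutter shank with three ratchet clicks

### The arm

A 7-joint arm with a two-finger parallel gripper is mounted at the origin on a cart in front of the work surface, level with it; the furniture and walls round the work are solid. World frame = base frame: x ahead of the robot, y to its left, z up, the work surface at z = 0. Lengths are in m, angles in degrees, forces in N, time in s.
With the tool pointing down it reaches from about 0.4 to 0.925 m from the base axis. Payload 5.6 kg.
Tool frame: the origin (TCP) lies midway between the tips of the shut fingers; the grasp point (between the pads) lies 19 mm behind it; z points along the fingers, y is the line along which they close (so a half turn about z gives the same grasp; the last joint's range is limited). The gripper opens to 85 mm and grips with 20 to 120 N. Pads are 22 mm wide; open, the fingers measure 114 mm over their backs; the gripper's body (76 mm by 85 mm) begins 54 mm behind the grasp point. The pads swing forward as they close: fully open they stand 13 mm farther back than shut.
Start: joints at [-66.005, 26.786, -0.665, 91.828, 0.344, 61.387, -3.226], TCP at [0.29, 0.582, 0.231] pointing down, gripper open.
Joint ranges: [-144.91, 144.91], [-17.63, 115.5], [-89.93, 88.59], [15.96, 139.68], [-74.01, 254.01], [8.47, 105.57], [-167.45, 167.45]. Speed limits (degrees/s): [147.25, 147.25, 180, 180, 180, 180, 180].

### API

Orientations are given as [roll, pitch, yaw] about the fixed x, y, z axes, in that order (R = Rz(yaw) Ry(pitch) Rx(roll)).
In Python, from plant import env, read_camera, get_calibration, finish_job gives the robot as it stands.
- The arm moves only by the tool step_arm, never from a script. Its argument "steps" is text: rows parted by semicolons, each of 6 numbers parted by spaces: the shift along the tool's x, y, z in cm, then the turn, a rotation vector about the tool's x, y, z in degrees. In form: x y z ax ay az; .... A call has 1 to 12 rows; each row shifts and turns the commanded pose from where the row before left it, along the tool's axes as they then stand; what a row does not reach is not made up. A row lasts 1/8 s, in which the tool goes at most 62.5 mm and 10.7 degrees, less where a joint would pass 70% of its speed; a pose out of reach is approached as far as the arm can. A call with a gripper value outside its range is refused whole. "hand" is the opening, from -1 (shut) to 1 (fully open), so that 0 is half open, set as the call begins (left out, the last holds). The fingers move at their own pace and stop on an object; the grip force is fixed at half the most. Time passes only in rows, so rows that do not move let the fingers close. It gives the time, the measured TCP pose, the force, the opening and the grip force at its end, in the units of the state.
- env.get_state(): the state, without advancing time (a new reading comes with each control period).
- read_camera(name): name is "scene" or "top" or "wrist"; returns the picture (480x640x3 uint8, blue, green, red); there is no depth.
- get_calibration(name): a dict with "fx", "fy", "cx", "cy" (pixels), "xyz" and "rotation" of the camera in the world. Camera axes: x right, y up, looking along -z (the intrinsics and any distortion apply to the point x, -y, -z); pixel columns grow to the right and rows downward; lengths in m; the calibration is good to about 2 mm. A picture is of the moment at which its call begins: read the wrist's pose just before it. get_calibration takes no time and is no camera call; for the wrist camera it gives the pose at the moment of the call.
- finish_job(): hands the job in; it is judged then, once.
The state is a dict: "time_s": time; "q": joint angles; "dq": joint speeds; "effort": joint torques, N m; "eef_pos": TCP position; "tool_rot": TCP orientation; "ft_force": force on the tool from outside, world axes, zero at the start; "torque": the same for the moment, N m; "width": finger opening in m; "grip_force": force on a finger pad.
Only numpy, scipy, OpenCV 4.12 (cv2) and the standard library are available. Lean on these libraries where they do the work, as an engineer would, in place of code of your own. Each camera call takes 0.05 s, during which the arm holds its last target. There are 200 camera calls.

### The job

Get the longest of the three end mills ready to be read on the bench micrometer: lay it in the channel on the anvil and slide it gently, plain shank first, up against the end stop under the spindle. Then screw the spindle down onto the shank with the ratchet knob on top, clockwise, and once it bears on the shank give it exactly three clicks, no fourth, and let go. Leave the two other mills where they lie.

Things in the scene. Friction and masses are not known exactly. Their poses are not given: they have to be found in the camera images.
- gauge: bench micrometer, grey cast stand fixed to the table; origin on the table top under the vertical spindle axis, x from its open front to the column at its back, z up. Base 215 x 100 mm (x -135 to 80), 19 mm high. Its head (44 mm wide, x -22 to 74, z 85 to 124 mm) overhangs the back of the channel, so a gripper cannot set the mill down there: lay it in front of the head, then push it in
- channel (a point): middle of the channel floor, 64 mm in front of the spindle axis, axes as gauge; the floor is the flat steel anvil, 40 mm above the table, 46 mm wide (gauge x -127 to 23). The channel runs along x between two guide rails 110 mm long, 23 mm apart inside, 39 mm over their outer sides, 6 mm high, bevelled on the inside, open at the front
- end_stop: end stop: upright steel plate 6 x 30 x 16 mm that closes the back of the channel, fixed, axes as gauge; origin at the centre of its underside on the channel floor, 21 mm behind the spindle axis; the face that the shank touches is at its x = -3 mm. Sliding the mill takes up to 5 N of push; the stop is not to be pressed with more than 25 N
- spindle: steel rod 10 mm across that comes down out of the head and does not turn; origin at the centre of its flat lower face. At the start it stands 1 to 3.5 mm above where the top of the 20 mm shank will be; it goes down 2.0 mm per radian that the collar turns clockwise, against 0.33 N m of friction, and stays where it is left
- collar_line (a point): end of the long dark line on the dial collar (aluminium ring 42 mm across, 127 to 143 mm above the table, on top of the head); 21 mm from the spindle axis, on the ring's upper edge. Its frame turns with the collar: x from the line to the axis, z up. The collar drives the spindle; the knob drives the collar through the ratchet
- knob_grip (a point): centre of the knurled steel ratchet knob on top of the collar, on the spindle axis, 163.5 mm above the table; grip 32 mm across, from 15 mm below to 12 mm above this point; under it a skirt 37 mm across, 4 mm high. It stays at its height. Clockwise from above lowers the spindle; anticlockwise takes the collar back without clicking and lifts the spindle
- knob_top (a point): centre of the knob's top face, 175.5 mm up. Feel: it yields 5 degrees, then drives the collar at up to 0.33 N m. Once the spindle bears on the shank the collar stops: torque peaks at 0.38 N m; at half a tooth (15 of 30 degrees) it turns negative (to -0.2, the knob pulls ahead), then comes to rest one click on. Let go short of half a tooth it falls back to the last click, past it, on to the next
- knob_line (a point): line on the skirt of the knob, 17.5 mm from the axis. At the start it stands over collar_line; each click moves it 30 degrees clockwise of collar_line, so after three clicks it stands a quarter turn from it. A white line on the knob's top points the same way
- mill_long: the longest end mill, bare steel, 20 mm across, 100 mm long, 0.245 kg, lying on the table; origin under its middle, its own y axis along its length, plain shank towards +y, spiral flutes towards -y; it rests like a bar of square section and does not roll
- shank_end (a point): centre of the flat end of the long mill's plain shank (50 mm from its middle, on its axis, 10 mm above its underside)
- mill_mid: another end mill, 16 mm across, 85 mm long, to be left alone; origin under its middle, length along y
- mill_short: another end mill, 12 mm across, 70 mm long, to be left alone; origin under its middle, length along y
Things that resemble listed ones, but are neither listed nor needed, are in the scene too. Leave any green look-alike of the gauge alone. What is shaped like the mill_long but blue is not meant.

How it is judged:
By the outcome, as a careful person would: the job done as asked, in the order asked, and still so for the second after the job is handed in, with the robot touching nothing.
It also fails if it takes over 72 s, if anything falls off the work surface, if the arm or the gripper's body presses on something with over 40 N, if the wrist force passes 120 N, or if a joint passes its speed limit or range.

## Working session

There is one attempt and no reset: what is moved stays moved. The work goes in short steps, Python scripts to look and compute and a tool call to move; the robot and the scene stay as the last step left them, time stands still between calls to the robot, and variables do not carry over. Pictures are saved under pics/ and viewed, at most 10 in all, crops included, and the job is handed in when it is done.

Besides the shell and the picture viewer there is one more tool, called by a JSON object that holds its "fn" and its "kwargs". step_arm: Moves the arm, as the interface text tells. Its arguments: {"type":"object","properties":{"steps":{"type":"string"},"hand":{"type":"number"}},"required":["steps"]}

```bash
ls; mkdir -p pics; cat > h.py <<'E'
import numpy as np, cv2
from plant import env, read_camera, get_calibration, finish_job
def ray(c,u,v):
    d=np.array([(u-c['cx'])/c['fx'],-(v-c['cy'])/c['fy'],-1.0]); R=np.array(c['rotation'])
    return np.array(c['xyz']),R@d
def onz(c,u,v,z):
    o,d=ray(c,u,v); return o+d*(z-o[2])/d[2]
def proj(c,p):
    q=np.array(c['rotation']).T@(np.array(p)-np.array(c['xyz'])); return np.array([c['cx']-c['fx']*q[0]/q[2],c['cy']+c['fy']*q[1]/q[2]])
E
python3 - <<'E'
from h import *
s=env.get_state(); print(s)
for n in ('scene','top'):
    print(n,get_calibration(n)); cv2.imwrite(f'pics/{n}0.png',read_camera(n))
E
```

```text
pics
{'time_s': 0.0, 'q': array([-66.00552581,  26.83804911,  -0.66308569,  91.88210415,
         0.34115121,  61.38661543,  -3.22545904]), 'dq': array([-0.05281812, -0.01570916, -0.0649626 ,  0.01336411,  0.01059063,
        0.00885642,  0.02838051]), 'effort': array([ 9.84631988e-04, -5.32384872e+01,  2.17189186e-02, -2.51307088e+01,
        1.14039617e-02,  7.51751330e-03, -6.49843827e-06]), 'eef_pos': array([0.28941659, 0.58137397, 0.23030655]), 'tool_rot': array([-1.79895362e+02,  5.72552064e-03,  1.53535665e+02]), 'ft_force': array([-0.53733454, -0.46242156,  0.69924694]), 'torque': array([-0.02524291, -0.00470329,  0.0380969 ]), 'grip_force': 0.0, 'width': 0.08538418973383669}
scene {'fx': 538.3452046178719, 'fy': 538.3452046178719, 'cx': 319.3256006739602, 'cy': 235.4908505914568, 'xyz': array([ 0.00657927, -0.67160402,  0.90816692]), 'rotation': array([ 46.7349752 ,   1.03917349, -44.41106762])}
top {'fx': 552.2550152353311, 'fy': 552.2550152353311, 'cx': 316.1648395691638, 'cy': 236.01796331086774, 'xyz': array([ 0.44970824, -0.07494721,  1.47805846]), 'rotation': array([  6.33455043,   0.3727841 , -90.38431915])}
```

```bash
sed -i "1a from scipy.spatial.transform import Rotation as Ro" h.py; sed -i "s/R=np.array(c\['rotation'\])/R=Ro.from_euler('xyz',c['rotation'],degrees=True).as_matrix()/; s/np.array(c\['rotation'\]).T@/Ro.from_euler('xyz',c['rotation'],degrees=True).as_matrix().T@/" h.py; cat h.py
```

```text
import numpy as np, cv2
from scipy.spatial.transform import Rotation as Ro
from plant import env, read_camera, get_calibration, finish_job
def ray(c,u,v):
    d=np.array([(u-c['cx'])/c['fx'],-(v-c['cy'])/c['fy'],-1.0]); R=Ro.from_euler('xyz',c['rotation'],degrees=True).as_matrix()
    return np.array(c['xyz']),R@d
def onz(c,u,v,z):
    o,d=ray(c,u,v); return o+d*(z-o[2])/d[2]
def proj(c,p):
    q=Ro.from_euler('xyz',c['rotation'],degrees=True).as_matrix().T@(np.array(p)-np.array(c['xyz'])); return np.array([c['cx']-c['fx']*q[0]/q[2],c['cy']+c['fy']*q[1]/q[2]])
```

View pics/top0.png

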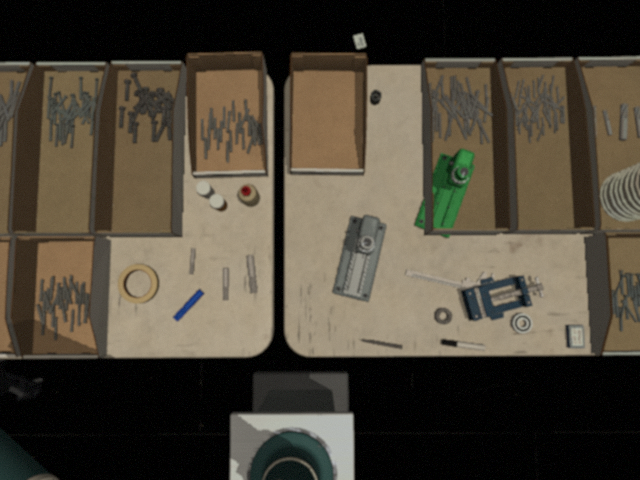

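View pics/scene0.png

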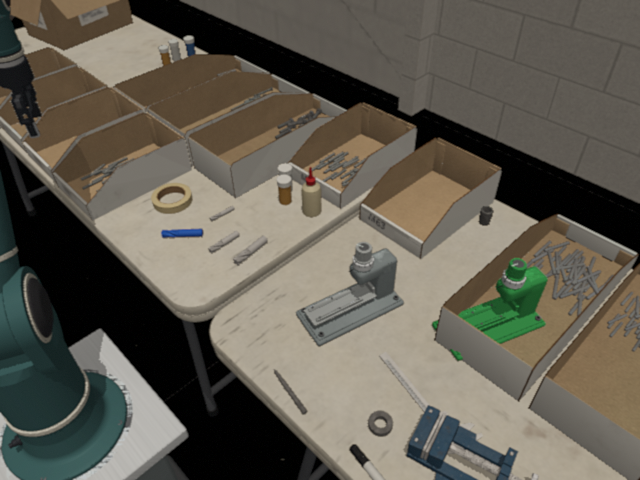

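Top picture: candidates for the long mill are the bare-steel ones at (252,273), (226,284) and (192,261), plus the blue look-alike at (188,304), which is excluded. The longest is at (252,273). The grey gauge is at (360,255), with its head at (367,242) towards the back (+x). The green one at (450,190) is a decoy.

```bash
python3 - <<'E'
from h import *
c=get_calibration('top'); im=cv2.imread('pics/top0.png')
a=cv2.resize(im[235:310,180:280],None,fx=5,fy=5,interpolation=cv2.INTER_CUBIC)
b=cv2.resize(im[205:305,325:395],None,fx=4,fy=4,interpolation=cv2.INTER_CUBIC)
o=np.zeros((400,790,3),np.uint8); o[:375,:500]=a; o[:400,505:785]=b
cv2.imwrite('pics/crop.png',o)
for u,v in [(250,256),(254,291),(224,268),(227,299),(193,248),(192,272)]: print(u,v,onz(c,u,v,.015))
print('knob',onz(c,367,242,.1755)); 
for u,v in [(352,215),(381,218),(334,293),(367,301)]: print(onz(c,u,v,.019))
E
```

```text
250 256 [0.56007734 0.10963868 0.015     ]
254 291 [0.46745652 0.09847355 0.015     ]
224 268 [0.52868676 0.17842139 0.015     ]
227 299 [0.4469604  0.16955029 0.015     ]
193 248 [0.58252105 0.26168966 0.015     ]
192 272 [0.51868606 0.26319877 0.015     ]
knob [ 0.57921158 -0.18776841  0.1755    ]
[ 0.66746156 -0.16254211  0.019     ]
[ 0.6587876  -0.23970742  0.019     ]
[ 0.46075136 -0.11239417  0.019     ]
[ 0.43929816 -0.19870251  0.019     ]
```

View pics/crop.png

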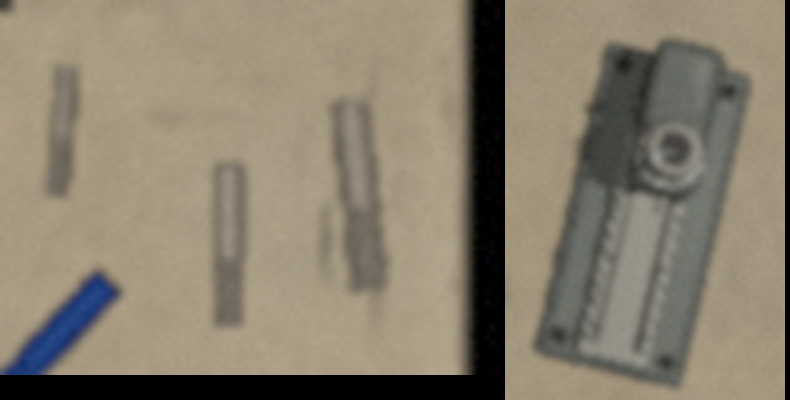

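Crop: the long mill runs from about (250.4,254.6), the lighter plain shank pointing to +x, to (253.2,293), the fluted end nearest the robot. It is clearly longer than the one at (226,284). The gauge opens towards the robot at a yaw of about -12°. I'm moving over the mill.

{"fn": "step_arm", "kwargs": {"steps": "-4.58 -3.66 0 0 0 0;-4.58 -3.66 0 0 0 0;-4.58 -3.66 0 0 0 0;-4.58 -3.66 0 0 0 0;-4.58 -3.66 0 0 0 0;-4.58 -3.66 0 0 0 0;-4.58 -3.66 0 0 0 0;-4.58 -3.66 0 0 0 0;-4.58 -3.66 0 0 0 0;0 0 0 0 0 -10.6;0 0 0 0 0 -10.6;0 0 0 0 0 -10.6", "hand": 1}}

```text
time_s: 1.6
eef_pos: [0.5116, 0.1031, 0.2309]
tool_rot: [-180.0, -0.0, -174.3]
ft_force: [0.1, -0.2, -0.3]
width: 0.0855
grip_force: 0.0
```

```bash
python3 - <<'E'
from h import *
s=env.get_state(); print(s['q'],s['eef_pos'],s['tool_rot'])
c=get_calibration('wrist'); im=read_camera('wrist'); cv2.imwrite('pics/w1.png',im); np.save('w1.npy',c)
print(c)
E
```

```text
[-21.58047101  14.32723961   7.63866584 110.14830166  -2.28177215
  55.71564655  82.77253309] [0.51159933 0.10306175 0.2309053 ] [-1.79993040e+02 -4.75286413e-02 -1.74338134e+02]
{'fx': 405.5802206529284, 'fy': 405.5802206529284, 'cx': 320.3393410244325, 'cy': 231.98449978765163, 'xyz': array([0.42747559, 0.0951593 , 0.3746436 ]), 'rotation': array([-1.88567721e+01,  4.69918875e-02,  9.57426203e+01])}
```

View pics/w1.png

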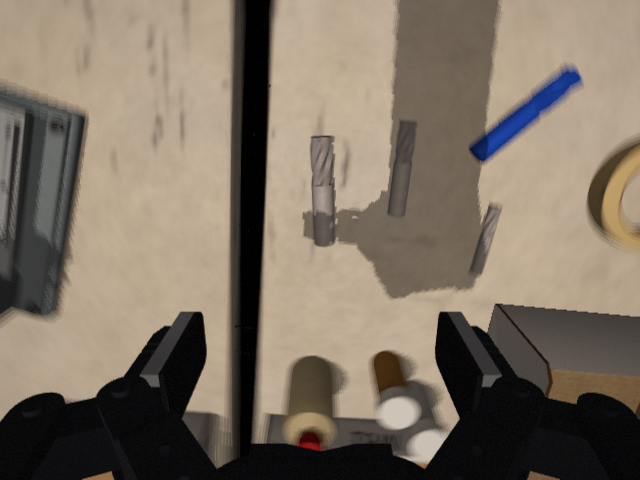

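Wrist view: the long mill runs from its flute end at (322,136) to its shank end at (324.5,246). The bottle lies beyond it, and the gap between the tables is to its left at u≈250.

```bash
python3 - <<'E'
from h import *
c=np.load('w1.npy',allow_pickle=True).item(); im=cv2.imread('pics/w1.png')
for v in (140,150,165,180,195,210,225,238):
    r=im[v,300:350].astype(int).sum(1); print(v,' '.join(map(str,r[::1]//3)))
print(' '.join(str(x//3) for x in im[128:256,324].astype(int).sum(1)))
A=onz(c,322.5,138,.01);B=onz(c,324.8,244,.017); d=B-A; print(A,B,np.hypot(d[0],d[1]),np.degrees(np.arctan2(d[1],d[0])))
E
```

```text
140 174 174 174 174 172 175 175 175 173 173 156 125 106 113 120 121 117 113 104 106 111 122 125 126 126 126 117 109 99 90 86 91 100 108 147 171 171 170 169 168 170 167 165 163 160 158 161 162 163 166
150 176 175 177 178 178 175 174 174 176 160 117 89 112 119 121 122 125 127 123 105 99 110 124 126 125 122 114 101 85 97 108 107 111 147 171 172 171 174 171 171 173 169 168 163 160 152 146 141 144 154
165 175 176 176 176 174 178 175 175 173 173 161 113 106 107 109 114 126 129 134 138 137 120 92 80 86 123 143 139 139 135 111 69 70 107 146 170 170 168 171 169 162 155 147 138 126 118 118 128 139 151
180 169 168 165 163 162 167 170 173 174 173 171 149 83 97 107 125 124 124 126 128 130 117 113 114 114 120 115 114 106 97 75 96 98 104 116 173 174 174 174 171 168 161 151 136 126 137 149 161 165 170
195 165 164 161 160 162 167 168 171 169 170 171 163 94 103 114 128 133 141 146 150 157 159 162 158 151 144 138 132 126 117 106 93 78 73 100 115 174 172 173 172 173 173 175 175 175 174 176 177 177 176
210 171 173 172 174 173 173 174 170 158 148 142 141 128 94 111 123 122 113 118 135 137 140 143 146 141 
[... 320 characters left out ...]
 94 80 65 66 71 76 78 78 82 86 88 90 90 86 84 83 82 78 77 74 68 66 70 99 144 153 119 102 100 101 100 99 98 99 99 97 98 97
166 167 167 167 168 170 168 125 56 100 128 128 126 125 122 121 119 119 121 123 122 124 125 127 127 127 125 126 123 121 107 96 79 69 69 77 81 86 98 108 114 122 127 128 126 124 122 123 123 121 116 114 114 114 120 124 126 130 139 141 141 145 149 147 147 149 151 151 151 148 149 148 150 151 151 150 147 147 146 150 149 152 141 128 111 90 89 90 92 88 88 87 86 91 88 87 87 90 92 91 90 88 89 90 91 91 92 91 89 89 90 89 88 86 87 88 90 88 108 150 171 169 172 169 168 167 166 166
[0.46423217 0.10046693 0.01      ] [0.56051014 0.11246322 0.017     ] 0.09702246940705554 7.1024806110518615
```

{"fn": "step_arm", "kwargs": {"steps": "-0.12 0.28 0 0 0 -1.6;0 0 5 0 0 0;0 0 5 0 0 0;0 0 5 0 0 0;0 0 4 0 0 0;0 0 2 0 0 0;0 0 1 0 0 0;0 0 0.4 0 0 0;0 0 0 0 0 0", "hand": 0.1}}

```text
time_s: 2.78
eef_pos: [0.5133, 0.1064, 0.0078]
tool_rot: [180.0, 0.1, -173.1]
ft_force: [0.7, 0.1, 0.1]
width: 0.0467
grip_force: 0.0
```

{"fn": "step_arm", "kwargs": {"steps": "0 0 0.15 0 0 0;0 0 0 0 0 0;0 0 0 0 0 0;0 0 0 0 0 0;0 0 0 0 0 0", "hand": -1}}

```text
time_s: 3.4
eef_pos: [0.5134, 0.1063, 0.0067]
tool_rot: [180.0, 0.1, -173.1]
ft_force: [-0.9, -1.7, 6.0]
width: 0.0183
grip_force: 59.7
```

{"fn": "step_arm", "kwargs": {"steps": "0 0 -0.5 0 0 0;0 0 -2 0 0 0;0 0 -4 0 0 0;0 0 -5 0 0 0;0 0 -3 0 0 0;0 0 0 0 0 0"}}

```text
time_s: 4.15
eef_pos: [0.5141, 0.1067, 0.153]
tool_rot: [179.9, 0.3, -173.1]
ft_force: [0.9, -0.9, -2.0]
width: 0.0181
grip_force: 59.0
```

```bash
python3 - <<'E'
from h import *
s=env.get_state(); print(s['eef_pos'],s['tool_rot'],s['width'],s['ft_force'],s['torque'])
c=get_calibration('wrist'); np.save('w2.npy',c); im=read_camera('wrist'); cv2.imwrite('pics/w2.png',im)
E
```

```text
[0.51413979 0.10666111 0.15302525] [ 179.94269771    0.28229307 -173.06122236] 0.018146282387348833 [ 0.86588226 -0.9400125  -1.96636213] [ 0.00433458  0.00082701 -0.05408958]
```

View pics/w2.png

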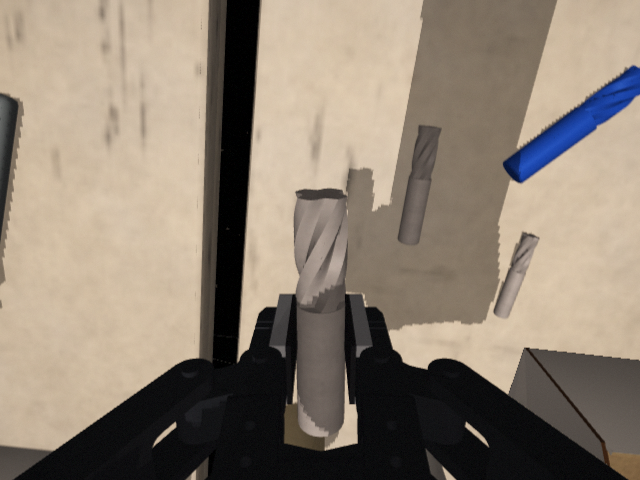

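The mill is gripped level with its flute end at (321,194) and shank end at (320,437). Next I'll move beside the gauge for a close look.

{"fn": "step_arm", "kwargs": {"steps": "2.3 -3.9 -2.2 0 0 0;2.3 -3.9 -2.2 0 0 0;2.3 -3.9 -2.2 0 0 0;2.4 -3.9 -2.4 0 0 0;0 0 0 0 0 9.5;0 0 0 0 0 9.5;0 0 0 0 0 0"}}

```text
time_s: 5.08
eef_pos: [0.4383, -0.0598, 0.2392]
tool_rot: [-180.0, -0.2, 168.0]
ft_force: [0.3, -0.3, -2.9]
width: 0.0186
grip_force: 59.3
```

```bash
python3 - <<'E'
from h import *
c=np.load('w2.npy',allow_pickle=True).item(); s_=np.array([.51414,.10666,.153])
p=onz(c,321,194,.1563); tx=np.array([np.cos(np.radians(-173.06)),np.sin(np.radians(-173.06)),0]); ty=np.array([tx[1],-tx[0],0])
print('flute end in tool',(p-s_)@tx,(p-s_)@ty); q=onz(c,320,437,.1563); print('shank',(q-s_)@tx,(q-s_)@ty)
t=get_calibration('top')
for u,v,z in [(333,292.5,.019),(368.75,301,.019),(351.25,216.25,.019),(385.75,223.75,.019),(366.25,243,.1755)]: print(onz(t,u,v,z))
s=env.get_state(); print(s['eef_pos'],s['tool_rot'],s['width'])
c=get_calibration('wrist'); np.save('w3.npy',c); im=read_camera('wrist'); cv2.imwrite('pics/w3.png',im); print(c)
E
```

```text
flute end in tool 0.05084796230355384 0.000639727052060129
shank -0.059624205387470555 0.00040922958748698706
[ 0.46207612 -0.10978022  0.019     ]
[ 0.43926759 -0.20328897  0.019     ]
[ 0.66410774 -0.16049543  0.019     ]
[ 0.64323253 -0.25204139  0.019     ]
[ 0.57684476 -0.18595305  0.1755    ]
[ 0.43826733 -0.05980392  0.23920703] [-1.79954313e+02 -1.78567133e-01  1.68035171e+02] 0.018589572853997705
{'fx': 405.5802206529284, 'fy': 405.5802206529284, 'cx': 320.3393410244325, 'cy': 231.98449978765163, 'xyz': array([ 0.35587964, -0.04219885,  0.38312355]), 'rotation': array([-1.87327942e+01,  7.56658692e-02,  7.81154449e+01])}
```

View pics/w3.png

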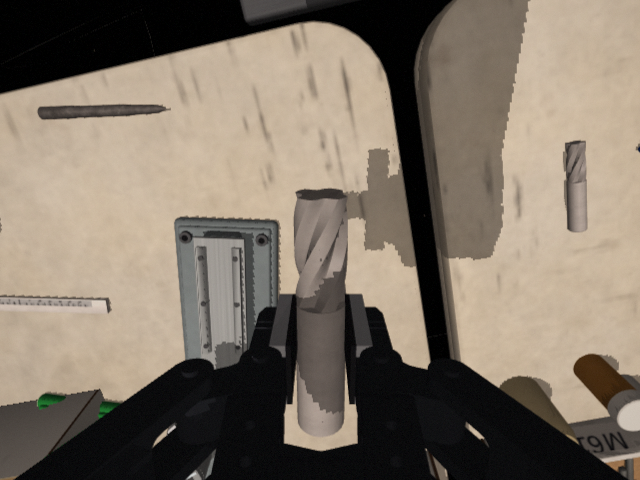

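Wrist view: the gauge front is at (176..279, 220), with the channel between the rails at u≈207–232 running down to v≈355. I'll fit the edges numerically.

```bash
python3 - <<'E'
from h import *
c=np.load('w3.npy',allow_pickle=True).item(); im=cv2.imread('pics/w3.png'); g=cv2.cvtColor(im,cv2.COLOR_BGR2GRAY).astype(int)
for v in range(245,345,12): print(v,' '.join(map(str,g[v,174:284])))
print('col 220',' '.join(map(str,g[210:250,220])))
E
```

```text
245 190 181 112 107 109 105 113 119 117 120 119 120 119 117 121 121 121 118 117 124 162 159 152 139 140 145 147 148 157 155 143 153 152 155 155 153 156 157 156 154 153 156 158 156 151 155 157 155 154 152 156 156 155 153 151 152 157 159 155 151 148 153 155 157 160 157 158 156 154 145 72 60 69 72 69 71 70 69 69 81 119 120 119 111 94 86 77 71 77 83 86 105 118 118 109 89 67 108 116 96 98 86 70 55 97 159 176 186 187 187
257 189 189 179 114 106 111 106 114 120 119 120 120 121 122 122 123 124 123 123 123 132 157 147 126 69 69 69 66 44 67 79 76 88 156 155 154 155 154 157 157 154 153 160 157 149 153 157 157 156 152 151 154 155 156 151 151 150 132 97 62 72 64 71 125 147 101 53 93 136 148 114 56 69 68 68 69 71 70 74 108 121 123 123 124 122 125 122 123 121 122 123 124 121 119 112 90 68 92 116 105 96 85 68 52 86 122 170 180 183 185
269 186 184 186 177 111 105 113 114 118 123 123 124 123 125 122 122 120 122 122 121 123 134 133 161 147 130 118 109 99 87 84 79 82 111 156 155 153 156 157 157 154 154 156 160 155 152 154 158 156 155 152 151 156 155 154 151 153 150 110 114 124 129 141 151 156 140 45 70 
[... 2046 characters left out ...]
141 152 155 156 154 115 51 82 103 150 90 60 69 71 71 71 70 67 49 14 7 14 14 18 14 19 16 16 15 13 14 17 13 15 13 19 44 59 57 58 57 59 57 57 59 56 56 59
341 188 189 188 187 189 188 187 186 187 172 110 110 115 128 127 126 126 126 128 125 124 125 127 125 124 128 139 120 153 143 142 140 128 103 105 89 78 107 157 152 153 156 154 155 154 153 157 154 140 130 130 131 155 152 150 154 157 157 148 135 134 117 140 149 139 90 104 146 51 82 137 151 125 53 70 69 61 16 10 8 13 15 11 11 10 9 12 10 10 14 11 6 9 13 10 25 59 57 59 58 59 58 60 57 56 56 57 56 57 57
col 220 186 185 181 181 180 180 181 150 79 55 58 78 96 103 109 113 96 77 96 111 99 65 40 42 42 43 48 53 108 153 158 158 157 156 157 157 157 156 155 157
```

```bash
python3 - <<'E'
from h import *
c=np.load('w3.npy',allow_pickle=True).item()
def fit(pts,z):
    P=np.array([onz(c,u,v,z) for u,v in pts]); m=P[:,:2].mean(0); _,_,V=np.linalg.svd(P[:,:2]-m); d=V[0]*np.sign(V[0][0]); return m,d,np.degrees(np.arctan2(d[1],d[0]))
vs=[257,269,281,293,305,317,329,341]
L=fit(list(zip([206.8,207.5,208,208.8,209.4,210,210.7,211.2],vs)),.040)
R=fit(list(zip([231.5,231.8,232.2,232.6,232.8,233.3,233.7,233.8],vs)),.040)
R6=fit(list(zip([231.5,231.8,232.2,232.6,232.8,233.3,233.7,233.8],vs)),.046)
B=fit(list(zip([176.6,177.6,178.5,179.5,180.5,181.5,182.5,183.5],vs)),.019)
for n,f in zip('L R R6 B'.split(),(L,R,R6,B)): print(n,f)
yaw=np.radians(np.mean([L[2],B[2]])); xg=np.array([np.cos(yaw),np.sin(yaw)]); yg=np.array([-xg[1],xg[0]])
print(np.degrees(yaw),'L y',L[0]@yg,'R',R[0]@yg,'R6',R6[0]@yg,'B',B[0]@yg)
F=onz(c,220,237.7,.040)[:2]; t=get_calibration('top'); K=onz(t,366.25,243,.1755)[:2]
print('front',F@xg,'knob',K@xg,K@yg)
for yc in (L[0]@yg+.0115,B[0]@yg+.05):
    S=xg*(F@xg+.127)+yg*yc; print('S',S)
E
```

```text
L (array([ 0.51424802, -0.18369073]), array([ 0.96935288, -0.24567255]), np.float64(-14.221582781347525))
R (array([ 0.5188471 , -0.16176032]), array([ 0.96865854, -0.24839612]), np.float64(-14.382623174713382))
R6 (array([ 0.51599738, -0.15966962]), array([ 0.96865854, -0.24839612]), np.float64(-14.382623174713386))
B (array([ 0.51795274, -0.22090285]), array([ 0.97012051, -0.24262356]), np.float64(-14.041436957027654))
-14.131509869187589 L y -0.05257905359551566 R -0.030189444358848704 R6 -0.02885776568757504 B -0.08776055720329239
front 0.48068879529748443 knob 0.604788354150844 -0.03949001422308509
S [ 0.57926947 -0.18820214]
S [ 0.58007967 -0.18498406]
```

{"fn": "step_arm", "kwargs": {"steps": "-2.2 -2.35 0 0 0 0;-2.2 -2.35 0 0 0 0;-2.2 -2.34 0 0 0 0;-2.19 -2.33 0 0 0 2.1;0 0 3.5 0 0 0;0 0 4 0 0 0;0 0 4 0 0 0;0 0 2.4 0 0 0;0 0 0 0 0 0;0 0 0 0 0 0"}}

```text
time_s: 6.38
eef_pos: [0.5062, -0.17, 0.1022]
tool_rot: [-180.0, 0.0, 165.9]
ft_force: [-0.0, -0.7, -2.7]
width: 0.0184
grip_force: 59.2
```

```bash
python3 - <<'E'
from h import *
s=env.get_state(); print(s['eef_pos'],s['tool_rot'],s['width'],s['ft_force'])
c=get_calibration('wrist'); np.save('w4.npy',c); im=read_camera('wrist'); cv2.imwrite('pics/w4.png',im); print(c)
E
```

```text
[ 0.50619371 -0.16998841  0.10223366] [-1.79994650e+02  3.60974001e-02  1.65908899e+02] 0.018426910062493574 [-0.01964181 -0.66212977 -2.72516598]
{'fx': 405.5802206529284, 'fy': 405.5802206529284, 'cx': 320.3393410244325, 'cy': 231.98449978765163, 'xyz': array([ 0.42397056, -0.14936134,  0.24583378]), 'rotation': array([-1.89508120e+01,  3.37707159e-02,  7.59907543e+01])}
```

View pics/w4.png

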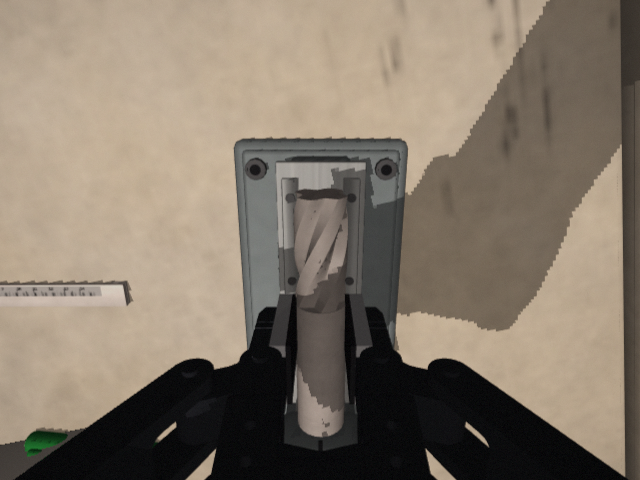

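The mill sits over the channel. Its flute end is at (321,194), the anvil front edge is at v≈162 (u 277–366), and the rails start at v≈178. I'll measure the lateral offset numerically.

```bash
python3 - <<'E'
from h import *
im=cv2.imread('pics/w4.png'); g=cv2.cvtColor(im,cv2.COLOR_BGR2GRAY).astype(int)
for v in (168,174,186,215,240,260): print(v,' '.join(map(str,g[v,228:412])))
print(' '.join(map(str,g[130:205,321])))
print(' '.join(map(str,g[130:205,288])))
E
```

```text
168 182 181 182 184 183 182 173 90 96 98 105 106 111 115 110 85 88 74 72 50 73 67 25 25 27 25 25 24 23 23 24 28 54 76 74 76 68 43 30 63 76 115 122 120 123 123 119 105 146 166 164 161 160 162 161 161 160 165 163 162 161 165 165 169 169 168 164 163 161 159 156 158 160 160 157 157 159 160 159 158 159 161 159 158 157 156 158 159 161 163 158 150 155 155 157 161 159 159 154 155 154 152 152 142 135 127 118 124 117 108 115 149 153 157 156 156 156 157 150 143 135 129 120 123 115 109 112 158 158 154 155 157 156 153 152 150 148 111 56 67 66 68 67 74 106 115 92 34 61 74 72 75 69 40 21 22 20 20 19 20 20 21 21 39 73 71 69 67 60 57 79 115 110 103 98 90 83 76 88 179 181 180 182 179
174 184 185 184 183 183 182 174 113 82 95 101 104 110 115 113 87 95 102 86 71 72 75 73 63 50 35 29 24 31 36 52 67 73 72 74 72 61 70 117 120 120 121 120 119 120 121 121 124 156 167 164 163 161 160 160 159 160 161 163 162 161 163 166 170 170 169 164 160 162 159 157 159 158 162 159 158 159 158 161 159 160 159 157 158 156 155 158 161 163 163 154 151 153 156 156 158 160 157 157 156 154 152 154 146 91 90 88 90 89 86 85 86 91 89
[... 2748 characters left out ...]
8 66 67 67 69 68 68 69 66 68 68 70 68 69 68 66 68 68 68 65 66 66 66 67 66 64 60 54 60 63 60 58 57 54 55 81 105 105 107 105 106 107 105 106 108 106 108
176 177 175 175 176 176 172 172 131 64 64 77 88 93 96 99 105 109 112 90 65 89 100 107 116 106 69 40 40 39 46 57 106 146 154 155 153 153 155 154 154 156 154 154 156 155 155 153 155 156 156 154 156 155 155 154 151 154 140 93 49 49 50 50 49 51 50 48 72 101 120 118 119 122 122
172 173 174 175 174 174 177 172 128 65 63 76 88 92 96 100 106 111 115 94 69 86 100 108 116 121 121 103 76 68 61 64 112 150 163 162 164 162 161 161 165 161 162 161 161 162 162 135 101 98 104 111 111 113 111 112 113 111 114 112 115 114 114 92 69 71 70 70 71 71 70 69 74 100 118
```

Aligned to within about 0.1 mm. Lowering.

{"fn": "step_arm", "kwargs": {"steps": "0 0 2.5 0 0 0;0 0 1.5 0 0 0;0 0 0.8 0 0 0;0 0 0.4 0 0 0;0 0 0.15 0 0 0;0 0 0 0 0 0"}}

```text
time_s: 7.18
eef_pos: [0.506, -0.17, 0.0486]
tool_rot: [180.0, 0.0, 165.8]
ft_force: [-0.3, -0.7, -1.5]
width: 0.0183
grip_force: 59.3
```

{"fn": "step_arm", "kwargs": {"steps": "0 0 0.1 0 0 0;0 0 0.08 0 0 0;0 0 0 0 0 0"}}

```text
time_s: 7.55
eef_pos: [0.5059, -0.1699, 0.0467]
tool_rot: [180.0, 0.0, 165.8]
ft_force: [-0.7, -0.1, 0.2]
width: 0.0183
grip_force: 59.5
```

{"fn": "step_arm", "kwargs": {"steps": "0 0 0 0 0 0;0 0 0 0 0 0;0 0 0 0 0 0;0 0 -0.5 0 0 0;0 0 -1.5 0 0 0;0 0 -1.8 0 0 0;3.5 0 0 0 0 0;3.5 0 0 0 0 0;0 0 0 0 0 0", "hand": 0.1}}

```text
time_s: 8.68
eef_pos: [0.4359, -0.1522, 0.0855]
tool_rot: [179.9, -0.0, 165.8]
ft_force: [1.2, 0.2, -0.3]
width: 0.0469
grip_force: 0.0
```

{"fn": "step_arm", "kwargs": {"steps": "0 0 0 0 0 0;0 0 0 0 0 0;0 0 0 0 0 0;0 0 1.5 0 0 0;0 0 1.5 0 0 0;0 0 0.4 0 0 0;0 0 0 0 0 0", "hand": -1}}

```text
time_s: 9.55
eef_pos: [0.4374, -0.1528, 0.0498]
tool_rot: [-180.0, -0.1, 165.8]
ft_force: [-0.1, -0.6, -0.3]
width: 0.0001
grip_force: 0.0
```

```bash
python3 - <<'E'
from h import *
s=env.get_state(); print(s['eef_pos'],s['tool_rot'],s['width'],s['ft_force'])
c=get_calibration('wrist'); np.save('w5.npy',c); im=read_camera('wrist'); cv2.imwrite('pics/w5.png',im)
E
```

```text
[ 0.43736053 -0.1527568   0.0497784 ] [-1.79991612e+02 -8.61285332e-02  1.65823706e+02] 0.00010799257579973156 [-0.09170513 -0.64628617 -0.33427662]
```

View pics/w5.png

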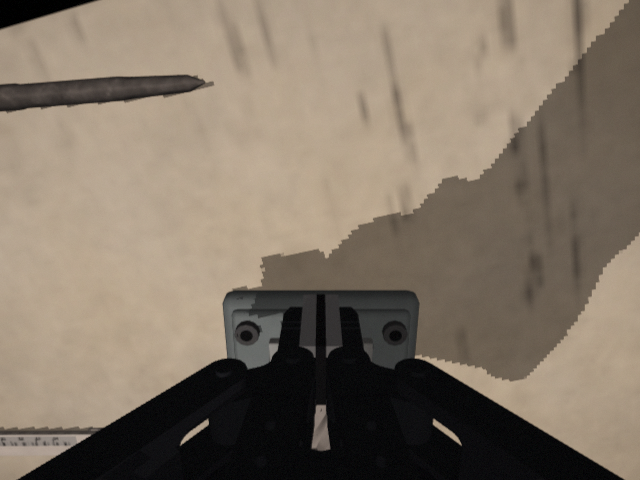

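The shut fingers stand in front of the mill's flute end, which is visible at (321,430). Pushing gently.

{"fn": "step_arm", "kwargs": {"steps": "-0.4 0 0 0 0 0;-0.4 0 0 0 0 0;-0.4 0 0 0 0 0;-0.4 0 0 0 0 0;-0.4 0 0 0 0 0;-0.4 0 0 0 0 0;-0.4 0 0 0 0 0;-0.4 0 0 0 0 0;-0.4 0 0 0 0 0;-0.4 0 0 0 0 0"}}

```text
time_s: 10.85
eef_pos: [0.4769, -0.1626, 0.0505]
tool_rot: [180.0, 0.0, 165.8]
ft_force: [-2.0, 0.9, 0.7]
width: -0.0001
grip_force: 1.0
```

{"fn": "step_arm", "kwargs": {"steps": "-0.25 0 0 0 0 0;-0.25 0 0 0 0 0;-0.25 0 0 0 0 0;-0.15 0 0 0 0 0"}}

```text
time_s: 11.35
eef_pos: [0.4857, -0.1648, 0.0505]
tool_rot: [-180.0, 0.0, 165.8]
ft_force: [-1.2, -0.1, 1.2]
width: -0.0
grip_force: 0.8
```

{"fn": "step_arm", "kwargs": {"steps": "-0.1 0 0 0 0 0;-0.1 0 0 0 0 0"}}

```text
time_s: 11.6
eef_pos: [0.4872, -0.1652, 0.0505]
tool_rot: [180.0, -0.0, 165.8]
ft_force: [-1.5, 0.9, 0.8]
width: -0.0
grip_force: 0.9
```

{"fn": "step_arm", "kwargs": {"steps": "-0.1 0 0 0 0 0"}}

```text
time_s: 11.72
eef_pos: [0.4884, -0.1655, 0.0505]
tool_rot: [-180.0, 0.0, 165.8]
ft_force: [-1.3, 0.2, -0.5]
width: -0.0003
grip_force: 0.7
```

{"fn": "step_arm", "kwargs": {"steps": "-0.07 0 0 0 0 0;0 0 0 0 0 0"}}

```text
time_s: 11.98
eef_pos: [0.4892, -0.1657, 0.0505]
tool_rot: [-180.0, 0.0, 165.8]
ft_force: [0.5, 0.2, -0.4]
width: 0.0002
grip_force: 0.4
```

{"fn": "step_arm", "kwargs": {"steps": "-0.06 0 0 0 0 0"}}

```text
time_s: 12.1
eef_pos: [0.4894, -0.1657, 0.0505]
tool_rot: [180.0, -0.0, 165.8]
ft_force: [-2.3, -0.1, 1.2]
width: -0.0006
grip_force: 0.9
```

{"fn": "step_arm", "kwargs": {"steps": "-0.06 0 0 0 0 0"}}

```text
time_s: 12.22
eef_pos: [0.4899, -0.1659, 0.0505]
tool_rot: [180.0, -0.0, 165.8]
ft_force: [-3.2, 2.0, 2.4]
width: -0.0
grip_force: 1.4
```

{"fn": "step_arm", "kwargs": {"steps": "-0.06 0 0 0 0 0"}}

```text
time_s: 12.35
eef_pos: [0.4899, -0.1658, 0.0504]
tool_rot: [180.0, -0.1, 165.8]
ft_force: [-4.1, 1.8, 3.6]
width: -0.0005
grip_force: 2.5
```

{"fn": "step_arm", "kwargs": {"steps": "-0.06 0 0 0 0 0;0 0 0 0 0 0"}}

```text
time_s: 12.6
eef_pos: [0.4899, -0.1659, 0.0503]
tool_rot: [180.0, -0.2, 165.8]
ft_force: [-5.7, 1.7, 3.6]
width: 0.0003
grip_force: 2.9
```

{"fn": "step_arm", "kwargs": {"steps": "-0.05 0 0 0 0 0;0 0 0 0 0 0"}}

```text
time_s: 12.85
eef_pos: [0.4899, -0.1659, 0.0503]
tool_rot: [180.0, -0.2, 165.8]
ft_force: [-7.6, 1.8, 5.9]
width: -0.0001
grip_force: 3.5
```

The mill is seated: the position stalled at the expected depth with about 8 N. Backing off and going over the knob.

{"fn": "step_arm", "kwargs": {"steps": "0.3 0 0 0 0 0;1.5 0 0 0 0 0;0 0 -4 0 0 0;0 0 -5.5 0 0 0;0 0 -6 0 0 0;-3.68 0.03 0 0 0 0;-3.68 0 0 0 0 0;-3.68 0 0 0 0 0;0 0 0 0 0 0;0 0 0 0 0 0", "hand": 0.2}}

```text
time_s: 14.1
eef_pos: [0.5802, -0.1885, 0.205]
tool_rot: [180.0, -0.1, 165.8]
ft_force: [-1.1, 0.5, 0.1]
width: 0.0512
grip_force: 0.0
```

```bash
python3 - <<'E'
from h import *
s=env.get_state(); print(s['q'],s['eef_pos'],s['tool_rot'],s['width'],s['ft_force'],s['torque'])
t=get_calibration('wrist'); im=read_camera('wrist'); print(proj(t,[.5796,-.1882,.1755]))
im2=read_camera('scene'); c2=get_calibration('scene'); print(proj(c2,[.5796,-.1882,.1755]),proj(c2,[.5796,-.1882,.04]))
o=np.zeros((480,790,3),np.uint8); o[:360,:480]=cv2.resize(im,(480,360)); u,v=proj(c2,[.56,-.1882,.1]).astype(int)
o[:480,482:790]=cv2.resize(im2[v-60:v+60,u-40:u+37],(308,480),interpolation=cv2.INTER_CUBIC)
cv2.imwrite('pics/k1.png',o)
E
```

```text
[ -0.1793151   24.98256394  19.76312146 100.15268429  -9.84182002
  56.63626267  99.14140676] [ 0.58019985 -0.18850063  0.20497712] [ 1.79998052e+02 -7.40098066e-02  1.65820842e+02] 0.051249730348189325 [-1.11314815  0.51157171  0.11563539] [-0.06422865  0.04164838  0.00509023]
[320.65668255 281.60854043]
[362.77859151 246.30845691] [360.39459425 292.11540399]
```

View pics/k1.png

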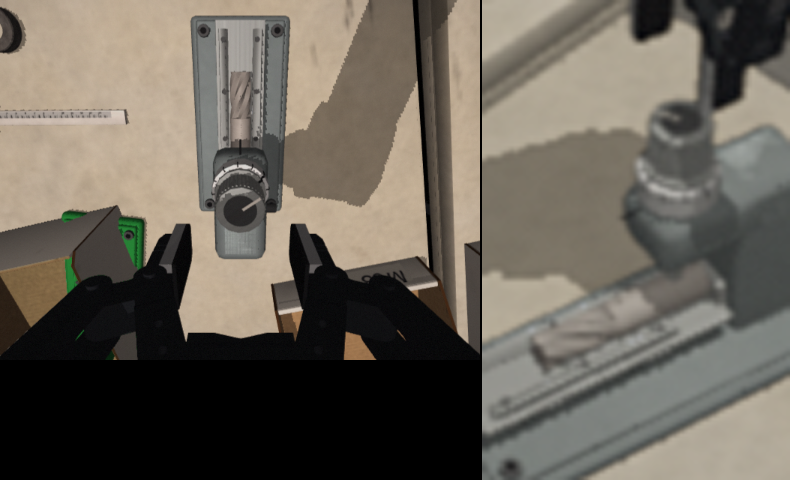

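The knob top is at wrist pixel (320,279), against a predicted (320.7,281.6), so it lies about 1.3 mm nearer the robot. Its white line points right and up. The scene crop shows the mill seated in the channel under the head. Now descending and gripping.

{"fn": "step_arm", "kwargs": {"steps": "0.13 0 2 0 0 0;0 0 2 0 0 0;0 0 1.2 0 0 0;0 0 0.25 0 0 0;0 0 0 0 0 0"}}

```text
time_s: 14.82
eef_pos: [0.5803, -0.1885, 0.1515]
tool_rot: [180.0, 0.0, 165.8]
ft_force: [-0.5, -0.9, -0.0]
width: 0.0512
grip_force: 0.0
```

{"fn": "step_arm", "kwargs": {"steps": "0 0 0 0 0 0;0 0 0 0 0 0;0 0 0 0 0 0;0 0 0 0 0 0", "hand": -1}}

```text
time_s: 15.32
eef_pos: [0.5805, -0.1888, 0.1521]
tool_rot: [-180.0, 0.1, 165.8]
ft_force: [-2.1, -0.4, 7.2]
width: 0.0304
grip_force: 59.3
```

```bash
cat > st.py <<'E'
from h import *
s=env.get_state(); print(round(s['time_s'],2),s['eef_pos'].round(4),'yaw',s['tool_rot'][2].round(2),'q7',s['q'][6].round(1),'w',round(s['width'],4),'F',s['ft_force'].round(1),'T',s['torque'].round(3),'tau7',s['effort'][6].round(3))
E
python3 st.py
```

```text
15.32 [ 0.5805 -0.1888  0.1521] yaw 165.83 q7 100.4 w 0.0304 F [-2.1 -0.4  7.2] T [-0.211  0.399  0.033] tau7 -0.019
```

{"fn": "step_arm", "kwargs": {"steps": "0 0 0 0 0 4;0 0 0 0 0 4;0 0 0 0 0 4"}}

```text
time_s: 15.7
eef_pos: [0.5805, -0.1889, 0.1521]
tool_rot: [-180.0, 0.1, 153.8]
ft_force: [-1.8, -0.8, 6.4]
width: 0.0302
grip_force: 59.5
```

```bash
python3 st.py
```

```text
15.7 [ 0.5805 -0.1889  0.1521] yaw 153.76 q7 89.9 w 0.0302 F [-1.8 -0.8  6.4] T [-0.125  0.445  0.349] tau7 0.181
```

{"fn": "step_arm", "kwargs": {"steps": "0 0 0 0 0 4;0 0 0 0 0 4;0 0 0 0 0 4"}}

```text
time_s: 16.08
eef_pos: [0.5804, -0.189, 0.1521]
tool_rot: [-180.0, 0.1, 141.8]
ft_force: [-2.0, -1.1, 6.2]
width: 0.0306
grip_force: 59.5
```

```bash
python3 st.py
```

```text
16.07 [ 0.5804 -0.189   0.1521] yaw 141.76 q7 79.5 w 0.0306 F [-2.  -1.1  6.2] T [-0.237  0.438  0.311] tau7 0.179
```

{"fn": "step_arm", "kwargs": {"steps": "0 0 0 0 0 3;0 0 0 0 0 3"}}

```text
time_s: 16.32
eef_pos: [0.5804, -0.189, 0.1521]
tool_rot: [180.0, 0.1, 135.8]
ft_force: [-2.5, -1.3, 5.7]
width: 0.0303
grip_force: 59.5
```

```bash
python3 st.py
```

```text
16.32 [ 0.5804 -0.189   0.1521] yaw 135.79 q7 74.3 w 0.0303 F [-2.5 -1.3  5.7] T [-0.263  0.493  0.329] tau7 0.051
```

{"fn": "step_arm", "kwargs": {"steps": "0 0 0 0 0 3;0 0 0 0 0 3"}}

```text
time_s: 16.58
eef_pos: [0.5804, -0.1891, 0.1521]
tool_rot: [180.0, 0.1, 129.8]
ft_force: [-2.8, -1.5, 6.1]
width: 0.0298
grip_force: 59.5
```

```bash
python3 st.py
```

```text
16.57 [ 0.5804 -0.1891  0.1521] yaw 129.79 q7 69.1 w 0.0298 F [-2.8 -1.5  6.1] T [-0.216  0.587  0.337] tau7 0.051
```

{"fn": "step_arm", "kwargs": {"steps": "0 0 0 0 0 3;0 0 0 0 0 3"}}

```text
time_s: 16.82
eef_pos: [0.5804, -0.1891, 0.1521]
tool_rot: [180.0, 0.1, 123.8]
ft_force: [-2.9, -1.2, 5.7]
width: 0.0304
grip_force: 59.5
```

```bash
python3 st.py
```

```text
16.82 [ 0.5804 -0.1891  0.1521] yaw 123.79 q7 64.0 w 0.0304 F [-2.9 -1.2  5.7] T [-0.195  0.609  0.333] tau7 0.05
```

{"fn": "step_arm", "kwargs": {"steps": "0 0 0 0 0 3;0 0 0 0 0 3"}}

```text
time_s: 17.08
eef_pos: [0.5803, -0.1891, 0.1521]
tool_rot: [180.0, 0.1, 117.8]
ft_force: [-2.9, -1.3, 7.5]
width: 0.03
grip_force: 59.5
```

```bash
python3 st.py
```

```text
17.07 [ 0.5803 -0.1891  0.1521] yaw 117.78 q7 58.8 w 0.03 F [-2.9 -1.3  7.5] T [-0.259  0.642  0.282] tau7 0.049
```

{"fn": "step_arm", "kwargs": {"steps": "0 0 0 0 0 3;0 0 0 0 0 3"}}

```text
time_s: 17.32
eef_pos: [0.5802, -0.1891, 0.1521]
tool_rot: [180.0, 0.1, 111.8]
ft_force: [-2.6, -1.2, 5.9]
width: 0.0303
grip_force: 59.5
```

```bash
python3 st.py
```

```text
17.32 [ 0.5802 -0.1891  0.1521] yaw 111.78 q7 53.7 w 0.0303 F [-2.6 -1.2  5.9] T [-0.224  0.645  0.277] tau7 0.048
```

{"fn": "step_arm", "kwargs": {"steps": "0 0 0 0 0 3;0 0 0 0 0 3"}}

```text
time_s: 17.58
eef_pos: [0.5802, -0.1891, 0.1521]
tool_rot: [180.0, 0.1, 105.8]
ft_force: [-2.0, -0.5, 5.9]
width: 0.0297
grip_force: 59.5
```

```bash
python3 st.py
```

```text
17.57 [ 0.5802 -0.1891  0.1521] yaw 105.78 q7 48.5 w 0.0297 F [-2.  -0.5  5.9] T [-0.252  0.683  0.332] tau7 0.047
```

{"fn": "step_arm", "kwargs": {"steps": "0 0 0 0 0 3;0 0 0 0 0 3"}}

```text
time_s: 17.82
eef_pos: [0.5801, -0.1891, 0.1521]
tool_rot: [180.0, 0.1, 99.8]
ft_force: [-3.4, -0.9, 6.6]
width: 0.0299
grip_force: 59.5
```

```bash
python3 st.py
```

```text
17.82 [ 0.5801 -0.1891  0.1521] yaw 99.78 q7 43.4 w 0.0299 F [-3.4 -0.9  6.6] T [-0.22   0.748  0.332] tau7 0.047
```

{"fn": "step_arm", "kwargs": {"steps": "0 0 0 0 0 3;0 0 0 0 0 3"}}

```text
time_s: 18.08
eef_pos: [0.5801, -0.1892, 0.1521]
tool_rot: [180.0, 0.0, 93.8]
ft_force: [-4.2, -0.7, 7.6]
width: 0.0302
grip_force: 59.5
```

```bash
python3 st.py
```

```text
18.07 [ 0.5801 -0.1892  0.1521] yaw 93.78 q7 38.3 w 0.0302 F [-4.2 -0.7  7.6] T [-0.242  0.721  0.314] tau7 0.046
```

{"fn": "step_arm", "kwargs": {"steps": "0 0 0 0 0 3;0 0 0 0 0 3"}}

```text
time_s: 18.32
eef_pos: [0.58, -0.1892, 0.1521]
tool_rot: [180.0, 0.0, 87.8]
ft_force: [-3.0, -1.1, 7.7]
width: 0.0303
grip_force: 59.6
```

```bash
python3 st.py
```

```text
18.32 [ 0.58   -0.1892  0.1521] yaw 87.78 q7 33.1 w 0.0303 F [-3.  -1.1  7.7] T [-0.229  0.763  0.339] tau7 0.045
```

{"fn": "step_arm", "kwargs": {"steps": "0 0 0 0 0 3;0 0 0 0 0 3"}}

```text
time_s: 18.58
eef_pos: [0.58, -0.1892, 0.1521]
tool_rot: [180.0, 0.0, 81.8]
ft_force: [-3.6, -0.1, 7.5]
width: 0.0304
grip_force: 59.7
```

```bash
python3 st.py
```

```text
18.57 [ 0.58   -0.1892  0.1521] yaw 81.78 q7 28.0 w 0.0304 F [-3.6 -0.1  7.5] T [-0.179  0.848  0.404] tau7 0.019
```

{"fn": "step_arm", "kwargs": {"steps": "0 0 0 0 0 3;0 0 0 0 0 3"}}

```text
time_s: 18.82
eef_pos: [0.5799, -0.1892, 0.1521]
tool_rot: [180.0, 0.0, 75.8]
ft_force: [-3.4, -1.5, 7.2]
width: 0.0306
grip_force: 59.7
```

```bash
python3 st.py
```

```text
18.82 [ 0.5799 -0.1892  0.1521] yaw 75.79 q7 22.9 w 0.0306 F [-3.4 -1.5  7.2] T [-0.151  0.886  0.406] tau7 -0.008
```

{"fn": "step_arm", "kwargs": {"steps": "0 0 0 0 0 3;0 0 0 0 0 3"}}

```text
time_s: 19.08
eef_pos: [0.5799, -0.1892, 0.1521]
tool_rot: [180.0, 0.0, 69.8]
ft_force: [-3.4, -0.7, 8.4]
width: 0.0304
grip_force: 59.7
```

```bash
python3 st.py
```

```text
19.07 [ 0.5799 -0.1892  0.1521] yaw 69.78 q7 17.9 w 0.0304 F [-3.4 -0.7  8.4] T [-0.097  0.882  0.302] tau7 0.076
```

{"fn": "step_arm", "kwargs": {"steps": "0 0 0 0 0 3"}}

```text
time_s: 19.2
eef_pos: [0.5799, -0.1891, 0.1521]
tool_rot: [180.0, 0.0, 66.7]
ft_force: [-4.0, 0.1, 7.6]
width: 0.0302
grip_force: 59.8
```

```bash
python3 st.py
```

```text
19.2 [ 0.5799 -0.1891  0.1521] yaw 66.75 q7 15.3 w 0.0302 F [-4.   0.1  7.6] T [-0.072  0.873  0.135] tau7 0.258
```

{"fn": "step_arm", "kwargs": {"steps": "0 0 0 0 0 3"}}

```text
time_s: 19.32
eef_pos: [0.5798, -0.1891, 0.152]
tool_rot: [180.0, 0.0, 63.7]
ft_force: [-4.3, -0.0, 7.8]
width: 0.0299
grip_force: 59.8
```

```bash
python3 st.py
```

```text
19.32 [ 0.5798 -0.1891  0.152 ] yaw 63.71 q7 12.7 w 0.0299 F [-4.3 -0.   7.8] T [-0.099  0.907 -0.084] tau7 0.457
```

{"fn": "step_arm", "kwargs": {"steps": "0 0 0 0 0 3"}}

```text
time_s: 19.45
eef_pos: [0.5798, -0.1891, 0.1521]
tool_rot: [180.0, -0.0, 60.7]
ft_force: [-3.0, -0.5, 8.7]
width: 0.0304
grip_force: 59.8
```

```bash
python3 st.py
```

```text
19.45 [ 0.5798 -0.1891  0.1521] yaw 60.67 q7 10.2 w 0.0304 F [-3.  -0.5  8.7] T [-0.022  0.902 -0.205] tau7 0.578
```

{"fn": "step_arm", "kwargs": {"steps": "0 0 0 0 0 3"}}

```text
time_s: 19.58
eef_pos: [0.5798, -0.1891, 0.1521]
tool_rot: [180.0, -0.0, 57.7]
ft_force: [-3.4, -0.7, 8.6]
width: 0.0301
grip_force: 59.9
```

```bash
python3 st.py
```

```text
19.57 [ 0.5798 -0.1891  0.1521] yaw 57.67 q7 7.7 w 0.0301 F [-3.4 -0.7  8.6] T [-0.002  0.852 -0.137] tau7 0.578
```

{"fn": "step_arm", "kwargs": {"steps": "0 0 0 0 0 4;0 0 0 0 0 4"}}

```text
time_s: 19.82
eef_pos: [0.5797, -0.1891, 0.1521]
tool_rot: [-180.0, 0.0, 49.7]
ft_force: [-3.7, -0.2, 8.8]
width: 0.0298
grip_force: 59.9
```

```bash
python3 st.py
```

```text
19.82 [ 0.5797 -0.1891  0.1521] yaw 49.69 q7 0.9 w 0.0298 F [-3.7 -0.2  8.8] T [-0.013  0.942  0.208] tau7 0.31
```

{"fn": "step_arm", "kwargs": {"steps": "0 0 0 0 0 4;0 0 0 0 0 3;0 0 0 0 0 3"}}

```text
time_s: 20.2
eef_pos: [0.5797, -0.189, 0.1521]
tool_rot: [-180.0, 0.0, 39.8]
ft_force: [-5.1, -0.8, 8.3]
width: 0.0305
grip_force: 59.8
```

```bash
python3 st.py
```

```text
20.2 [ 0.5797 -0.189   0.1521] yaw 39.78 q7 -7.4 w 0.0305 F [-5.1 -0.8  8.3] T [-0.036  0.954  0.292] tau7 0.073
```

{"fn": "step_arm", "kwargs": {"steps": "0 0 0 0 0 3;0 0 0 0 0 3"}}

```text
time_s: 20.45
eef_pos: [0.5797, -0.1889, 0.152]
tool_rot: [-180.0, 0.0, 33.7]
ft_force: [-4.4, -0.2, 8.9]
width: 0.0302
grip_force: 59.9
```

```bash
python3 st.py
```

```text
20.45 [ 0.5797 -0.1889  0.152 ] yaw 33.71 q7 -12.5 w 0.0302 F [-4.4 -0.2  8.9] T [ 0.041  0.971 -0.109] tau7 0.454
```

{"fn": "step_arm", "kwargs": {"steps": "0 0 0 0 0 3"}}

```text
time_s: 20.58
eef_pos: [0.5796, -0.1889, 0.1521]
tool_rot: [-180.0, -0.0, 30.7]
ft_force: [-4.2, -0.1, 8.8]
width: 0.0303
grip_force: 59.9
```

```bash
python3 st.py
```

```text
20.57 [ 0.5796 -0.1889  0.1521] yaw 30.68 q7 -15.1 w 0.0303 F [-4.2 -0.1  8.8] T [ 0.1    1.077 -0.205] tau7 0.576
```

{"fn": "step_arm", "kwargs": {"steps": "0 0 0 0 0 5;0 0 0 0 0 5;0 0 0 0 0 5;0 0 0 0 0 5"}}

```text
time_s: 21.08
eef_pos: [0.5796, -0.1888, 0.1521]
tool_rot: [-180.0, 0.0, 10.7]
ft_force: [-5.1, 0.7, 9.4]
width: 0.0301
grip_force: 59.9
```

```bash
python3 st.py
```

```text
21.07 [ 0.5796 -0.1888  0.1521] yaw 10.73 q7 -31.9 w 0.0301 F [-5.1  0.7  9.4] T [0.168 1.116 0.291] tau7 0.272
```

{"fn": "step_arm", "kwargs": {"steps": "0 0 0 0 0 3.5;0 0 0 0 0 3.5"}}

```text
time_s: 21.32
eef_pos: [0.5795, -0.1887, 0.152]
tool_rot: [-180.0, 0.0, 3.7]
ft_force: [-5.0, 0.5, 9.2]
width: 0.0301
grip_force: 60.0
```

```bash
python3 st.py
```

```text
21.32 [ 0.5795 -0.1887  0.152 ] yaw 3.71 q7 -37.7 w 0.0301 F [-5.   0.5  9.2] T [ 0.175  1.032 -0.068] tau7 0.516
```

{"fn": "step_arm", "kwargs": {"steps": "0 0 0 0 0 3"}}

```text
time_s: 21.45
eef_pos: [0.5796, -0.1887, 0.1521]
tool_rot: [-180.0, 0.0, 0.7]
ft_force: [-4.8, 2.4, 9.3]
width: 0.0301
grip_force: 60.0
```

```bash
python3 st.py
```

```text
21.45 [ 0.5796 -0.1887  0.1521] yaw 0.68 q7 -40.3 w 0.0301 F [-4.8  2.4  9.3] T [ 0.223  1.065 -0.236] tau7 0.559
```

{"fn": "step_arm", "kwargs": {"steps": "0 0 0 0 0 3;0 0 0 0 0 2.5;0 0 0 0 0 0"}}

```text
time_s: 21.82
eef_pos: [0.5796, -0.1887, 0.152]
tool_rot: [-180.0, 0.0, -4.7]
ft_force: [-5.7, 1.7, 10.5]
width: 0.0302
grip_force: 60.1
```

```bash
python3 st.py
```

```text
21.82 [ 0.5796 -0.1887  0.152 ] yaw -4.74 q7 -44.9 w 0.0302 F [-5.7  1.7 10.5] T [ 0.268  1.066 -0.291] tau7 0.191
```

{"fn": "step_arm", "kwargs": {"steps": "0 0 0 0 0 2;0 0 0 0 0 0"}}

```text
time_s: 22.08
eef_pos: [0.5796, -0.1886, 0.1521]
tool_rot: [-180.0, 0.0, -6.7]
ft_force: [-5.4, 1.9, 9.8]
width: 0.0302
grip_force: 60.1
```

```bash
python3 st.py
```

```text
22.07 [ 0.5796 -0.1886  0.1521] yaw -6.72 q7 -46.5 w 0.0302 F [-5.4  1.9  9.8] T [ 0.219  1.042 -0.215] tau7 0.113
```

{"fn": "step_arm", "kwargs": {"steps": "0 0 0 0 0 2;0 0 0 0 0 0"}}

```text
time_s: 22.32
eef_pos: [0.5796, -0.1886, 0.152]
tool_rot: [-180.0, 0.0, -8.7]
ft_force: [-3.8, 1.2, 10.2]
width: 0.0298
grip_force: 60.1
```

```bash
python3 st.py
```

```text
22.32 [ 0.5796 -0.1886  0.152 ] yaw -8.7 q7 -48.2 w 0.0298 F [-3.8  1.2 10.2] T [ 0.229  1.079 -0.11 ] tau7 -0.003
```

Three half-tooth crossings were felt, at yaw 65, 35 and 5, and the torque is now near zero at the third rest. Letting go.

{"fn": "step_arm", "kwargs": {"steps": "0 0 0 0 0 0;0 0 0 0 0 0;0 0 0 0 0 0;0 0 0 0 0 0;0 0 -1 0 0 0;0 0 -2 0 0 0;0 0 -4 0 0 0;0 0 -4 0 0 0;0 0 0 0 0 0;0 0 0 0 0 0", "hand": 0.3}}

```text
time_s: 23.58
eef_pos: [0.5801, -0.1881, 0.2615]
tool_rot: [-180.0, -0.0, -8.7]
ft_force: [-1.1, -0.4, -0.4]
width: 0.0557
grip_force: 0.0
```

```bash
python3 - <<'E'
from h import *
s=env.get_state(); print(s['eef_pos'],s['tool_rot'],s['width'],s['ft_force'])
t=get_calibration('wrist'); im=read_camera('wrist'); u,v=proj(t,[.579,-.188,.16]).astype(int); print(u,v,im.shape)
v=min(v,400)
cv2.imwrite('pics/k2.png',cv2.resize(im[v-80:v+80,u-100:u+100],(750,600),interpolation=cv2.INTER_CUBIC))
E
```

```text
[ 0.5801089  -0.18808181  0.26147709] [-1.79960010e+02 -3.56999899e-02 -8.65043932e+00] 0.05572135740594237 [-1.08369629 -0.37975434 -0.43199568]
320 231 (480, 640, 3)
```

View pics/k2.png

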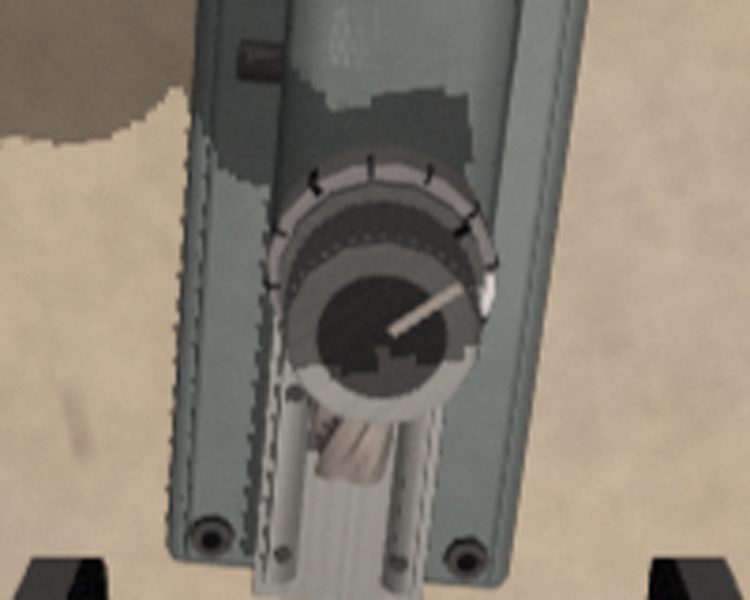

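The crop shows the knob's white line pointing right and up, the skirt line near (463,228), and a bolder mark near (316,182) among the collar ticks. I'll work out their angles about the axis.

```bash
python3 - <<'E'
from h import *
t=get_calibration('wrist'); im=cv2.imread('pics/k2.png')
def P(x,y,z): return onz(t,220+x/3.75,151+y/3.75,z)
S=np.array([.5790,-.1881])
def pol(p): d=p[:2]-S; return np.hypot(*d).round(4),np.degrees(np.arctan2(d[1],d[0])).round(1)
# knob top: centre from disc
print('knobtop c',P(382,333,.1755))
a=P(390,333,.1755);b=P(460,287,.1755);print('white line yaw',np.degrees(np.arctan2(*(b-a)[1::-1])))
for n,x,y in [('',277,232),('bold',316,182),('',371,167),('',430,173),('',475,212),('',490,265),('',483,318),('',270,287)]: print('collar',n,x,y,pol(P(x,y,.143)))
print('skirt mark',pol(P(463,228,.1485)))
g=cv2.cvtColor(im,cv2.COLOR_BGR2GRAY)
w=np.linspace(-180,175,72)
def ringpts(r,z,th):
    q=proj(t,[S[0]+r*np.cos(th),S[1]+r*np.sin(th),z]); return g[int(np.clip((q[1]-151)*3.75,0,599)),int(np.clip((q[0]-220)*3.75,0,749))]
for r,z in [(.0205,.143),(.0195,.143),(.0185,.143),(.021,.141),(.021,.138),(.0175,.1485),(.0183,.1475)]:
    print(r,z,' '.join(f'{int(a)}:{ringpts(r,z,np.radians(a))}' for a in range(-100,104,4)))
E
```

```text
knobtop c [ 0.57869293 -0.18876628  0.1755    ]
white line yaw -63.560904554446836
collar  277 232 (np.float64(0.0193), np.float64(59.6))
collar bold 316 182 (np.float64(0.0197), np.float64(25.0))
collar  371 167 (np.float64(0.0191), np.float64(-5.1))
collar  430 173 (np.float64(0.0203), np.float64(-35.8))
collar  475 212 (np.float64(0.0205), np.float64(-66.5))
collar  490 265 (np.float64(0.0203), np.float64(-95.7))
collar  483 318 (np.float64(0.0213), np.float64(-123.9))
collar  270 287 (np.float64(0.0197), np.float64(90.7))
skirt mark (np.float64(0.0177), np.float64(-66.1))
0.0205 0.143 -100:134 -96:65 -92:119 -88:118 -84:113 -80:105 -76:101 -72:105 -68:63 -64:91 -60:89 -56:82 -52:79 -48:84 -44:93 -40:77 -36:35 -32:71 -28:69 -24:71 -20:79 -16:74 -12:74 -8:71 -4:37 0:73 4:70 8:73 12:72 16:71 20:76 24:15 28:41 32:68 36:68 40:66 44:64 48:57 52:50 56:32 60:56 64:62 68:68 72:108 76:94 80:68 84:72 88:42 92:71 96:76 100:81
0.0195 0.143 -100:105 -96:84 -92:121 -88:118 -84:124 -80:121 -76:120 -72:123 -68:53 -64:115 -60:124 -56:121 -52:120 -48:120 -44:119 -40:119 -36:42 -32:104 -28:105 -24:1
[... 1281 characters left out ...]
-100:67 -96:76 -92:84 -88:84 -84:84 -80:85 -76:85 -72:77 -68:14 -64:67 -60:84 -56:85 -52:79 -48:72 -44:71 -40:68 -36:72 -32:74 -28:74 -24:68 -20:67 -16:70 -12:71 -8:69 -4:70 0:78 4:79 8:78 12:76 16:75 20:75 24:87 28:88 32:79 36:82 40:84 44:80 48:90 52:108 56:96 60:106 64:99 68:92 72:94 76:95 80:102 84:73 88:80 92:87 96:80 100:59
0.0183 0.1475 -100:81 -96:80 -92:84 -88:85 -84:82 -80:86 -76:74 -72:59 -68:20 -64:43 -60:81 -56:81 -52:78 -48:96 -44:98 -40:101 -36:92 -32:89 -28:88 -24:102 -20:113 -16:114 -12:115 -8:107 -4:74 0:118 4:119 8:122 12:118 16:117 20:114 24:56 28:102 32:120 36:121 40:118 44:117 48:117 52:111 56:59 60:123 64:122 68:118 72:119 76:120 80:121 84:97 88:76 92:113 96:106 100:101
```

The long collar line is at +25° and the knob line at −66°. They stand 91° apart, a quarter turn, so that is exactly three clicks. The robot is clear of everything, so I'm handing in.

```bash
python3 -c "
from h import *
print(finish_job())"
```

```text
the job is handed in; nothing more can be done
None
```

The long mill lies in the channel, shank against the end stop, with the spindle screwed down on it and three ratchet clicks given (knob line measured 91° from the collar line); I let go and handed the job in at about 24 s.

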